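Reset a tripped amplifier by its sunken key

ROBOT

A 6-joint arm with a two-finger parallel gripper is mounted at the origin on the work surface. World frame = base frame: x ahead of the robot, y to its left, z up, the work surface at z = 0. Lengths are in mm, angles in degrees, forces in N, time in s.
With the tool pointing down it reaches from about 300 to 850 mm from the base axis. Payload 4.2 kg.
Tool frame: the origin (TCP) lies between the finger pads; the fingertips stand 19 mm ahead of it and the grasp point (between the pads) is the TCP; z points along the fingers, x is the direction in which the jaws open and shut, and the axes are right-handed (so a half turn about z gives the same grasp; the last joint's range is limited). The gripper opens to 91 mm and grips with 3 to 60 N. Pads are 32 mm wide; open, the fingers measure 118 mm over their backs; the gripper's body (76 mm by 178 mm) begins 60 mm behind the grasp point.
Start: joints at [71.391, 18.312, 89.639, -0, 72.044, -1.146], TCP at [172.561, 548.513, 204.876] pointing down, gripper open.
Joint ranges: [-177.97, 177.97], [-48.28, 115.42], [12.27, 149.76], [-77.06, 257.06], [2.81, 150.46], [-146.56, 146.56]. Speed limits (degrees/s): [147.25, 147.25, 180, 180, 180, 180].

INTERFACE

Orientations are given as [roll, pitch, yaw] about the fixed x, y, z axes, in that order (R = Rz(yaw) Ry(pitch) Rx(roll)).
In Python, from workcell import sensors, grab_frame, env gives the robot as it stands.
- The arm moves only by the tool servo_tool, never from a script. Its argument "motion" is one flat list of numbers, 7 for each row, row after row: the shift along the world's x, y, z in mm, then the turn, a rotation vector about the world's x, y, z in rad, then the opening in per cent of the stroke, from 0 (shut) to 100 (fully open). In form: [x, y, z, rx, ry, rz, grip, x, y, z, rx, ry, rz, grip, ...]. A call has 1 to 10 rows; each row shifts and turns the commanded pose from where the row before left it; what a row does not reach is not made up. A row lasts 1/12 s, in which the tool goes at most 41.7 mm and 7.16 degrees, less where a joint would pass 70% of its speed; a pose out of reach is approached as far as the arm can. A call with a gripper value outside its range is refused whole. The fingers move at their own pace and stop on an object; "newtons" is the grip in N (left out, the last holds). Time passes only in rows, so rows that do not move let the fingers close. It gives the time, the measured TCP pose, the force and the opening at its end, in the units of the state.
- sensors.state(): the state, without advancing time (a new reading comes with each control period).
- grab_frame(name): name is "side" or "top" or "wrist"; returns a dict with "image" (384x512x3 uint8, red, green, blue), "depth" (384x512 float32, mm along the optical axis (not along the pixel's ray), 0 where there is no reading), "fx", "fy", "cx", "cy" (pixels), "extrinsics" (4x4, takes a point from camera to world coordinates); the wrist camera has in their place "T_tool_cam" (4x4, takes a point from camera to tool coordinates, whose origin is the TCP and whose axes are the tool frame's). Camera axes: x right, y up, looking along -z (the intrinsics and any distortion apply to the point x, -y, -z); pixel columns grow to the right and rows downward; lengths in mm; the calibration is good to about 2 mm. A picture is of the moment at which its call begins: read the wrist's pose just before it.
- env.job_done(): hands the job in, once; it reports no verdict.
The state is a dict: "time_s": time; "qpos": joint angles; "qvel": joint speeds; "effort": joint torques, N m; "ee_pos": TCP position; "ee_rot": TCP orientation; "force": force on the tool from outside, world axes, zero at the start; "torque": the same for the moment, N m; "gripper_width": finger opening in mm.
Only numpy, scipy, OpenCV 4.12 (cv2) and the standard library are available. Lean on these libraries where they do the work, as an engineer would, in place of code of your own. Each camera call takes 0.05 s, during which the arm holds its last target.

TASK

The amplifier with the red lamp has tripped. Switch it off at its rocker, reach a fingertip into its square well and hold the sunken orange reset key fully down for two seconds, then let the key up, switch the rocker back on (white-dot end down) and leave the amplifiers standing where they are. Do it all by pressing: lift or shift nothing, and leave the green-lamp amplifier's controls and the things on the table alone.

Things in the scene. Friction and masses are not known exactly. Their poses are not given: they have to be found in the camera images.
- red_amp: The tripped mono amplifier, red lamp strip on its deck: loose 2.6 kg box, 240 x 160 x 80 mm (x, y, z), grey metal deck, wooden cheeks. Origin: centre of its underside; z up, +x to its back (cooling fins), -x to its front (dials). On the deck, at y = 0: lamp strip at x = -105 mm, square black well centred at x = -60 mm, black rocker centred at x = +50 mm, up to 15 mm above the deck.
- red_key_top (a point): Centre of the top face of the red-lamp amplifier's reset key: round, orange, 26 mm across, in the middle of the well. Its top lies 18 mm below the deck when up and moves straight down. The well is 42 x 42 mm, square to the amplifier, with vertical walls, 28 mm deep.
- red_key (a joint): Travel of that key in m: 0 = up, 0.006 = fully down. Spring: starts to give at 1.5 N, fully down at 5 N, comes back by itself.
- red_rocker_mid (a point): Middle of the top face of the red-lamp amplifier's rocker, over its pivot, 9 mm above the deck. Black paddle 70 mm (amplifier's x) by 30 mm; its back (+x) half bears a white dot (on). It tips about the amplifier's y axis, its ends moving 5.5 mm up or down from level. Press down about 28 mm from the middle with 2 to 6 N; it stays where it is left.
- red_rocker (a joint): Tilt of that rocker in rad: +0.16 = on (the back, white-dot half fully down), -0.16 = off (the front half fully down).
- green_amp: The working mono amplifier, green lamp strip on its deck: loose 2.6 kg box, 240 x 160 x 80 mm (x, y, z), grey metal deck, wooden cheeks. Origin: centre of its underside; z up, +x to its back (cooling fins), -x to its front (dials). On the deck, at y = 0: lamp strip at x = -105 mm, square black well centred at x = -60 mm, black rocker centred at x = +50 mm, up to 15 mm above the deck.
- green_key (a joint): Travel of the same kind of sunken key in the green-lamp amplifier, m (0 = up, 0.006 = down).
- green_rocker (a joint): Tilt of the green-lamp amplifier's rocker, rad, as for the red one; it is on.
- mug: Blue coffee mug, 80 mm across the rim, 90 mm high, with a handle. Origin: centre of its underside. Bystander.
- ornament: Small balancing ornament: round black base 64 mm across, thin steel stem, two balls, about 127 mm high. Origin: centre of its underside. Bystander.
- cd_box: Dark boxed set of discs lying flat, 125 x 142 x 30 mm. Origin: centre of its underside. Bystander.
- remote: Grey remote control lying flat, 45 x 150 x 18 mm. Origin: centre of its underside. Bystander.

How it is judged (in metres and radians):
On the way, in this order (a step that is already met when the one before it is completed fails the run):
1. the red-lamp amplifier's rocker is switched off (value of joint red_rocker below -0.11 rad), for 0.1 s.
2. with the rocker off, the sunken key is held down for 1.6 s without a break (value of joint red_key above 0.004 m and value of joint red_rocker below -0.11 rad), for 1.6 s.
3. the key is up and the rocker is switched on again (value of joint red_key below 0.0015 m and value of joint red_rocker above 0.11 rad), for 0.2 s.
At the end, for the whole second after the job is handed in: The red-lamp amplifier's key is up (within 1.5 mm) and its rocker on (above 0.11 rad); the green-lamp amplifier's key is up and its rocker on; both amplifiers and all four bystanders are within 20 mm of where they began (all of step 3 and value of joint green_key below 0.0015 m and value of joint green_rocker above 0.11 rad and distance of each of mug, ornament, cd_box, remote, red_amp, green_amp from where it was at the start of the episode below 0.02 m); the robot touches nothing.
It fails at once if the green-lamp amplifier's key is pressed or its rocker switched (value of joint green_key above 0.002 m or value of joint green_rocker below 0.09 rad).
It fails at once if an amplifier is lifted more than 8 mm, tipped or pushed more than 20 mm (height (world z) of any of red_amp, green_amp above 0.008 m or angle between any of red_amp, green_amp's own z axis and vertical above 0.1 rad or distance of any of red_amp, green_amp from where it was at the start of the episode above 0.02 m).
It fails at once if a bystander is lifted, carried or shifted more than 20 mm (distance of any of mug, ornament, cd_box, remote from where it was at the start of the episode above 0.02 m).
It also fails if it takes over 51 s, if anything falls off the work surface, if the arm or the gripper's body presses on something with over 40 N, if the wrist force passes 120 N, or if a joint passes its speed limit or range.

## Working session

There is one attempt and no reset: what is moved stays moved. The work goes in short steps, Python scripts to look and compute and a tool call to move; the robot and the scene stay as the last step left them, time stands still between calls to the robot, and variables do not carry over. Pictures are saved under pics/ and viewed, and the job is handed in when it is done.

Besides the shell and the picture viewer there is one more tool, called after "Call:" as a command line: name --argument value ..., lists and objects as JSON in quotes. servo_tool: Moves the arm, as the interface text tells. Its arguments: {"type":"object","properties":{"motion":{"type":"array"},"newtons":{"type":"number"}},"required":["motion"]}

```bash
mkdir -p pics; python3 - <<'E'
from workcell import sensors, grab_frame, env
import cv2,numpy as np,pickle
s=sensors.state(); print(s)
d={}
for n in ["top","side"]:
    f=grab_frame(n); d[n]=f
    cv2.imwrite(f"pics/{n}0.png",cv2.cvtColor(f["image"],cv2.COLOR_RGB2BGR))
    print(n,f["fx"],f["fy"],f["cx"],f["cy"],[k for k in f]); print(np.round(f["extrinsics"],3))
pickle.dump(d,open("d0.pkl","wb"))
E
```

```text
{'time_s': 0.0, 'qpos': array([ 7.13925284e+01,  1.83512511e+01,  8.97072400e+01,  1.78481226e-04,
        7.20435616e+01, -1.14718215e+00]), 'qvel': array([ 0.07725903,  0.01860224, -0.05788684, -0.03023091, -0.04261377,
       -0.00775133]), 'effort': array([ 1.54043883e-03, -4.12476075e+01, -2.31976193e+01,  7.29674287e-02,
        4.58948000e-02, -1.24849171e-04]), 'ee_pos': array([172.36744758, 548.00264328, 204.01855714]), 'ee_rot': array([-1.79997787e+02,  1.02028871e-01,  7.25396573e+01]), 'force': array([ 0.10528503, -0.08915938, -0.58751602]), 'torque': array([-0.0134414 ,  0.01096226,  0.01669792]), 'gripper_width': 90.91432367034886}
top 348.46585710057786 348.46585710057786 256.9698878358145 192.94367722285472 ['image', 'depth', 'fx', 'fy', 'cx', 'cy', 'extrinsics']
[[-7.700000e-02  9.750000e-01 -2.110000e-01  3.219400e+02]
 [-9.970000e-01 -7.600000e-02  1.300000e-02  6.127000e+00]
 [-3.000000e-03  2.110000e-01  9.770000e-01  1.359754e+03]
 [ 0.000000e+00  0.000000e+00  0.000000e+00  1.000000e+00]]
side 470.83255168035424 470.83255168035424 253.17101108513927 192.55847376860595 ['image', 'depth', 'fx', 'fy', 'cx', 'cy', 'extrinsics']
[[ 9.750000e-01  1.190000e-01 -1.890000e-01  3.440120e+02]
 [-2.230000e-01  5.660000e-01 -7.930000e-01 -1.101736e+03]
 [ 1.200000e-02  8.150000e-01  5.790000e-01  8.963480e+02]
 [ 0.000000e+00  0.000000e+00  0.000000e+00  1.000000e+00]]
```

```bash
ls
```

```text
d0.pkl
pics
```

View pics/top0.png

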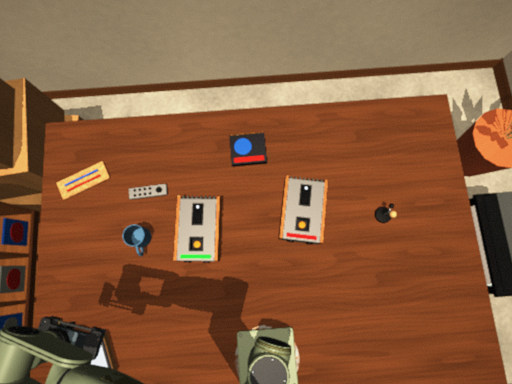

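View pics/side0.png

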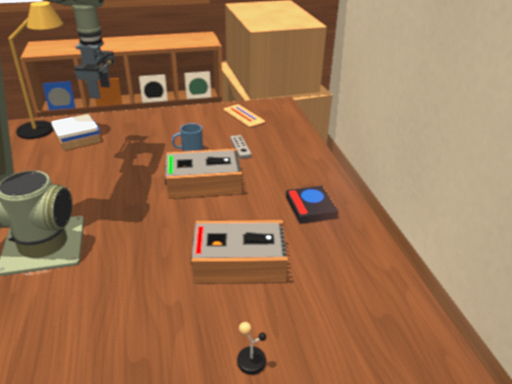

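Red amp is at right in the top view (~(304,210)), red lamp at (301,237), orange key ~(302,225), rocker ~(307,193); the green amp is left, at (197,228). The amps appear to have their fronts towards the robot.

```bash
cat > h.py <<'E'
import numpy as np,cv2
def ray(f,u,v,z,E=None):
    E=f["extrinsics"] if E is None else E
    u=np.atleast_1d(u).astype(float);v=np.atleast_1d(v).astype(float)
    d=np.stack([(u-f["cx"])/f["fx"],-(v-f["cy"])/f["fy"],-np.ones_like(u)],1)@E[:3,:3].T
    o=E[:3,3]; return o+d*((z-o[2])/d[:,2])[:,None]
E
python3 - <<'E'
import pickle,cv2,numpy as np
from h import *
d=pickle.load(open("d0.pkl","rb"))
f=d["top"]; im=f["image"]; hsv=cv2.cvtColor(im,cv2.COLOR_RGB2HSV).astype(int)
for n,f in d.items():
    im=f["image"]; hsv=cv2.cvtColor(im,cv2.COLOR_RGB2HSV).astype(int); H,S,V=[hsv[...,i] for i in range(3)]
    box=np.zeros(H.shape,bool)
    if n=="top": box[170:250,275:335]=1
    else: box[210:290,185:295]=1
    deck=(S<50)&(V>110)&box; red=((H<5)|(H>175))&(S>190)&(V>170)&box; org=(H>8)&(H<25)&(S>200)&(V>200)&box; wh=(S<40)&(V>225)&box
    for nm,m,z in [("deck",deck,80),("red",red,80),("org",org,62),("wh",wh,90)]:
        k,l,st,c=cv2.connectedComponentsWithStats(m.astype(np.uint8))
        for i in range(1,k):
            if st[i,4]>3: print(n,nm,st[i],np.round(c[i],1),np.round(ray(f,*c[i],z)[0],1))
    k,l,st,c=cv2.connectedComponentsWithStats(deck.astype(np.uint8)); i=1+np.argmax(st[1:,4]); v,u=np.where(l==i)
    P=ray(f,u,v,80)[:,:2].astype(np.float32); print(n,"rect",cv2.minAreaRect(P), "depthz", )
    x0,y0=(275,165) if n=="top" else (180,205)
    cr=im[y0:y0+95,x0:x0+120]; cv2.imwrite(f"pics/{n}z.png",cv2.resize(cr[...,::-1],None,fx=6,fy=6,interpolation=cv2.INTER_NEAREST))
E
```

```text
top deck [ 284  178   40   65 1493] [303.7 208.4] [ 525.9 -180.2   80. ]
top deck [304 186   4   4  14] [305.7 187.5] [ 604.6 -196.1   80. ]
top red [287 233  29   6  76] [301.2 235.9] [ 425.1 -160.2   80. ]
top org [299 222   6   6  25] [301.5 224.2] [ 469.6 -168.4   62. ]
top wh [305 187   2   2   4] [305.5 187.5] [ 602.4 -193.7   90. ]
top rect ((522.4381103515625, -179.11561584472656), (130.32997131347656, 232.12448120117188), 78.9697036743164) depthz
side deck [ 192  224   93   33 2033] [241.7 240.6] [ 532.8 -188.4   80. ]
side deck [195 232   1   4   4] [195.  233.5] [ 417.  -134.5   80. ]
side deck [265 235   7   5  29] [268.2 236.9] [ 604.2 -188.7   80. ]
side deck [194 238   1   8   8] [194.  241.5] [ 410.5 -165.9   80. ]
side red [197 227   6  26  86] [199.1 239.5] [ 424.4 -160.9   80. ]
side org [213 242   8   3  22] [216.5 243.1] [ 469.4 -164.1   62. ]
side wh [267 236   4   3  10] [268.2 237. ] [ 601.  -200.3   90. ]
side rect ((525.478515625, -181.8272705078125), (127.18162536621094, 232.7431640625), 77.9675064086914) depthz
```

View pics/topz.png

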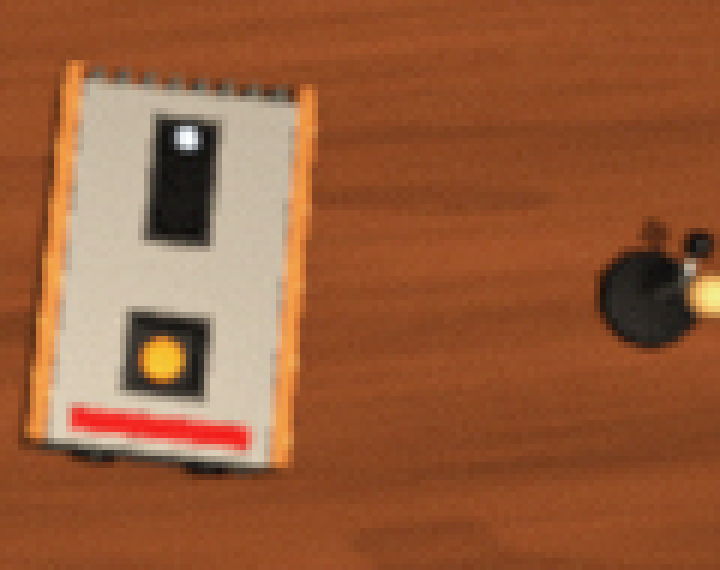

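View pics/sidez.png

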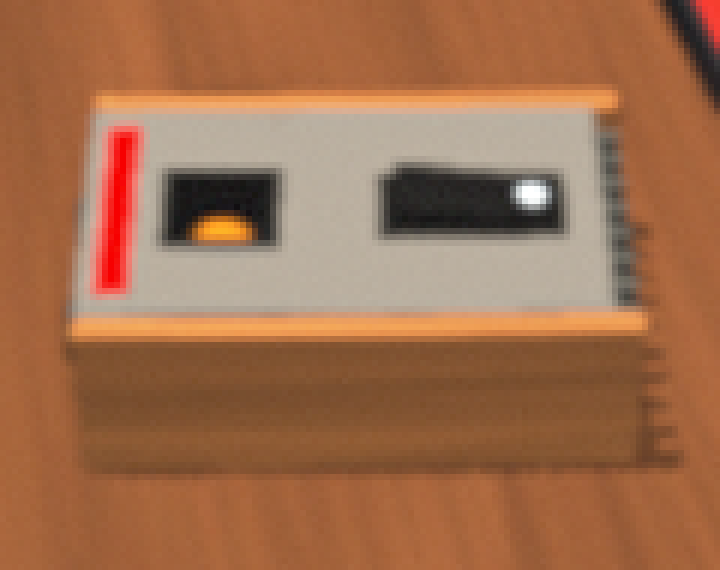

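The red amp is yawed about -11°: lamp (425,-160), key (469.5,-168), dot (602,-195). Next I fly above it with the jaws shut.

Call:
servo_tool --motion '[17.6,-36.4,3,0,0,-0.073,0,17.6,-36.4,3,0,0,-0.073,0,17.6,-36.4,3,0,0,-0.073,0,17.6,-36.4,3,0,0,-0.073,0,17.6,-36.4,3,0,0,-0.073,0,17.6,-36.4,3,0,0,-0.073,0,17.6,-36.4,3,0,0,-0.073,0,17.6,-36.4,3,0,0,-0.073,0,17.6,-36.4,3,0,0,-0.073,0,17.6,-36.4,3,0,0,-0.073,0]' --newtons 10

```text
time_s: 0.93
ee_pos: [348.6, 182.6, 234.9]
ee_rot: [-180.0, -0.0, 30.5]
force: [0.3, 0.5, 0.1]
gripper_width: 27.7
```

Call:
servo_tool --motion '[17.6,-36.4,3,0,0,-0.073,0,17.6,-36.4,3,0,0,-0.073,0,17.6,-36.4,3,0,0,-0.073,0,17.6,-36.4,3,0,0,-0.073,0,17.6,-36.4,3,0,0,-0.073,0,17.6,-36.4,3,0,0,-0.073,0,17.6,-36.4,3,0,0,-0.073,0,17.6,-36.4,3,0,0,-0.073,0,17.6,-36.4,3,0,0,-0.073,0,17.6,-36.4,3,0,0,-0.073,0]'

```text
time_s: 1.77
ee_pos: [524.7, -181.5, 264.6]
ee_rot: [-180.0, 0.0, -11.4]
force: [0.2, 1.1, -0.2]
gripper_width: 0.6
```

Call:
servo_tool --motion '[0,0,0,0,0,0,0,0,0,0,0,0,0,0,0,0,0,0,0,0,0]'

```text
time_s: 2.02
ee_pos: [523.9, -179.0, 264.1]
ee_rot: [-180.0, 0.1, -11.1]
force: [0.2, 0.1, 0.7]
gripper_width: 0.2
```

```bash
python3 - <<'E'
from workcell import sensors, grab_frame, env
import cv2,numpy as np,pickle
s=sensors.state(); f=grab_frame("wrist"); print({k:np.round(s[k],2) for k in ["time_s","ee_pos","ee_rot","force","gripper_width","qpos"]})
print(np.round(f["T_tool_cam"],3),f["fx"],f["cx"],f["cy"])
pickle.dump((s,f),open("w1.pkl","wb"))
cv2.imwrite("pics/w1.png",f["image"][...,::-1])
E
```

```text
{'time_s': np.float64(2.02), 'ee_pos': array([ 523.91, -179.04,  264.14]), 'ee_rot': array([-1.7995e+02,  1.1000e-01, -1.1110e+01]), 'force': array([0.21, 0.09, 0.68]), 'gripper_width': np.float64(0.25), 'qpos': array([-2.008e+01,  1.465e+01,  8.631e+01,  3.000e-02,  7.916e+01,
       -8.970e+00])}
[[ 1.00000e+00  1.00000e-03 -1.00000e-03 -6.30000e-02]
 [ 1.00000e-03 -9.72000e-01 -2.35000e-01 -6.63470e+01]
 [-1.00000e-03  2.35000e-01 -9.72000e-01 -1.80322e+02]
 [ 0.00000e+00  0.00000e+00  0.00000e+00  1.00000e+00]] 292.37638450154327 256.53272585108806 190.55159406009116
```

View pics/w1.png

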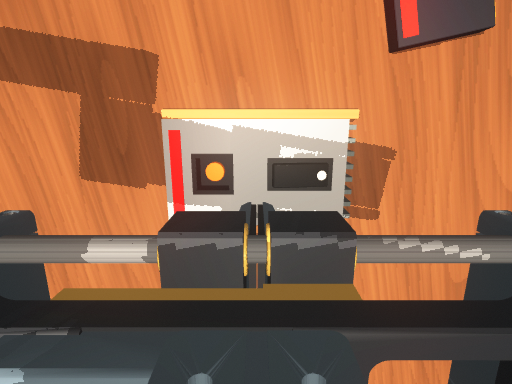

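The wrist picture shows the lamp at (176,170), the well centre near (212,174), the key at (215,172), the rocker at (300,174) with its dot at (322,175), and the cheek's far edge along y≈110. The shut fingers are at (258,215).

```bash
cat >> h.py <<'E'
from scipy.spatial.transform import Rotation as Ro
def camE(s,f):
    T=np.eye(4);T[:3,:3]=Ro.from_euler("xyz",s["ee_rot"],degrees=True).as_matrix();T[:3,3]=s["ee_pos"]
    return T@f["T_tool_cam"]
E
python3 - <<'E'
import pickle
from h import *
s,f=pickle.load(open("w1.pkl","rb")); E=camE(s,f); im=f["image"]
hsv=cv2.cvtColor(im,cv2.COLOR_RGB2HSV).astype(int);H,S,V=[hsv[...,i] for i in range(3)]
box=np.zeros(H.shape,bool);box[112:203,160:352]=1
dark=(V<75)&box; org=(H>8)&(H<28)&(S>150)&(V>150)&box; red=((H<5)|(H>175))&(S>180)&(V>120)&box
a=np.deg2rad(-11.3);X=np.array([np.cos(a),np.sin(a)]);Y=np.array([-X[1],X[0]])
for nm,m,z in [("dark",dark,80),("org",org,62),("red",red,80)]:
    k,l,st,c=cv2.connectedComponentsWithStats(cv2.morphologyEx(m.astype(np.uint8),cv2.MORPH_CLOSE,np.ones((5,5))))
    for i in range(1,k):
        if st[i,4]>60:
            v,u=np.where(l==i);P=ray(f,u,v,z,E)[:,:2].astype(np.float32)
            print(nm,st[i],np.round(c[i],1),np.round(ray(f,*c[i],z,E)[0],1),cv2.minAreaRect(P))
D=f["depth"]
for u,v in [(215,172),(240,140),(300,174),(274,174),(327,180)]:
    r=ray(f,u,v,0,E)[0]-E[:3,3]; d=np.array([(u-f['cx'])/f['fx'],-(v-f['cy'])/f['fy'],-1])*D[v,u]
    print(u,v,np.round((E@np.r_[d,1])[:3],1))
# cheek edge line: yellow upper edge at z=80
ye=(H>18)&(H<32)&(S>120)&(V>170); 
us=np.arange(170,352,4); vs=[]
for u in us:
    col=np.where(ye[100:125,u])[0]; vs.append(100+col[0] if len(col) else np.nan)
vs=np.array(vs,float);ok=~np.isnan(vs);P=ray(f,us[ok],vs[ok],80,E)
p=np.polyfit(P[:,0],P[:,1],1);print("cheek yaw",np.degrees(np.arctan(p[0])),"n",ok.sum())
cv2.imwrite("pics/w1z.png",cv2.resize(im[100:215,150:365,::-1],None,fx=3.7,fy=3.7,interpolation=cv2.INTER_NEAREST))
E
```

```text
dark [196 158  35  36 355] [207.9 182.1] [ 461.  -177.6   80. ] ((469.4693603515625, -171.06744384765625), (43.73805236816406, 43.61846160888672), 76.07433319091797)
dark [ 272  163   60   27 1485] [299.7 176.2] [ 576.9 -192.6   80. ] ((579.271728515625, -192.99398803710938), (33.4961051940918, 75.3072509765625), 78.8680419921875)
org [160 112  44   7  64] [176.  117.2] [437.  -90.9  62. ] ((443.4328308105469, -93.02606201171875), (7.1943278312683105, 54.554237365722656), 70.91632843017578)
org [160 122   7  81 317] [161.9 172.8] [ 400.3 -156.7   62. ] ((405.12109375, -144.99777221679688), (106.17892456054688, 8.132530212402344), 74.42507934570312)
org [205 162  20  19 304] [214.6 171. ] [ 469.4 -167.9   62. ] ((469.2552490234375, -167.86341857910156), (24.140653610229492, 25.3535099029541), 78.8632583618164)
red [169 130  15  73 807] [176.  165.7] [ 426.5 -149.4   80. ] ((426.12359619140625, -151.0027618408203), (91.3680419921875, 13.900053977966309), 78.81543731689453)
215 172 [ 469.7 -169.1   62.6]
240 140 [ 512.  -133.7   79.9]
300 174 [ 576.8 -188.1   88.7]
274 174 [ 545.2 -181.    93.1]
327 180 [ 609.4 -203.2   83.7]
cheek yaw -11.145640544531007 n 46
```

View pics/w1z.png

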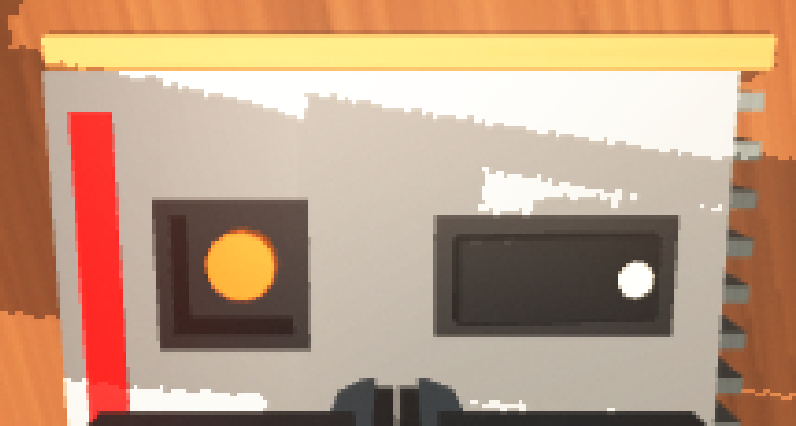

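Yaw -11.1° is confirmed. Key is at (469.3,-168.2) and rocker middle at (577,-189.5), front end up (on). I'll press the rocker's front end first at about (542,-182.5).

Call:
servo_tool --motion '[3.6,-0.6,-25,0,0,0,0,3.6,-0.6,-25,0,0,0,0,3.6,-0.6,-25,0,0,0,0,3.6,-0.6,-25,0,0,0,0,3.6,-0.6,-25,0,0,0,0,0,0,-5,0,0,0,0,0,0,-5,0,0,0,0,0,0,-5,0,0,0,0,0,0,0,0,0,0,0,0,0,0,0,0,0,0]'

```text
time_s: 2.9
ee_pos: [543.1, -182.4, 126.1]
ee_rot: [180.0, -0.1, -11.1]
force: [-0.2, 0.1, -0.1]
gripper_width: 0.3
```

Call:
servo_tool --motion '[0,0,-2,0,0,0,0,0,0,-2,0,0,0,0,0,0,-2,0,0,0,0,0,0,-2,0,0,0,0,0,0,-2,0,0,0,0]'

```text
time_s: 3.32
ee_pos: [542.6, -182.5, 114.7]
ee_rot: [-180.0, -0.0, -11.1]
force: [0.5, 0.1, 0.1]
gripper_width: 0.2
```

Call:
servo_tool --motion '[0,0,-1.5,0,0,0,0,0,0,-1.5,0,0,0,0,0,0,-1.5,0,0,0,0]'

```text
time_s: 3.57
ee_pos: [542.6, -182.5, 110.2]
ee_rot: [-180.0, -0.0, -11.1]
force: [0.5, 0.3, 0.2]
gripper_width: 0.5
```

Call:
servo_tool --motion '[0,0,-1.5,0,0,0,0,0,0,-1.5,0,0,0,0,0,0,-1,0,0,0,0]'

```text
time_s: 3.82
ee_pos: [542.5, -182.5, 106.2]
ee_rot: [-180.0, 0.0, -11.1]
force: [0.9, 1.1, -0.2]
gripper_width: 0.4
```

Call:
servo_tool --motion '[0,0,-1,0,0,0,0,0,0,-0.5,0,0,0,0,0,0,0,0,0,0,0]'

```text
time_s: 4.07
ee_pos: [542.5, -182.5, 104.8]
ee_rot: [-180.0, 0.0, -11.1]
force: [-0.5, -0.6, -0.7]
gripper_width: -0.1
```

```bash
python3 - <<'E'
from workcell import grab_frame
import cv2
f=grab_frame("side");cv2.imwrite("pics/s2.png",cv2.resize(f["image"][205:300,180:300,::-1],None,fx=6,fy=6,interpolation=cv2.INTER_NEAREST))
E
```

```text
(no output)
```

View pics/s2.png

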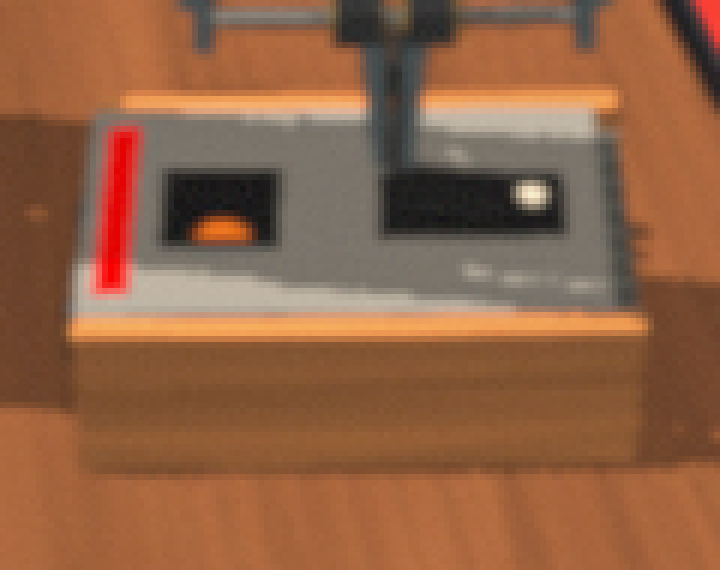

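The fingertip ends at the rocker's upper edge in this picture and there is no force yet. I'll check where the tip really is from depth.

```bash
python3 - <<'E'
from workcell import grab_frame,sensors
from h import *
s=sensors.state();print(s["ee_pos"],s["force"],s["time_s"])
p0=s["ee_pos"]
for n in ["side","top"]:
    f=grab_frame(n);E=f["extrinsics"];Ei=np.linalg.inv(E)
    for dz in (0,-19):
        c=(Ei@np.r_[p0+[0,0,dz],1])[:3];print(n,dz,f["cx"]+f["fx"]*c[0]/-c[2],f["cy"]-f["fy"]*c[1]/-c[2])
    if n=="side":
        D=f["depth"]
        for v in range(214,246,2):
            o=[]
            for u in range(240,254,2):
                d=np.array([(u-f['cx'])/f['fx'],-(v-f['cy'])/f['fy'],-1])*D[v,u]
                o.append(tuple(int(round(t)) for t in (E@np.r_[d,1])[:3]))
            print(v,o)
    else:
        cv2.imwrite("pics/t2.png",cv2.resize(f["image"][130:260,240:370,::-1],None,fx=5,fy=5,interpolation=cv2.INTER_NEAREST))
E
```

```text
[ 542.55857434 -182.47788827  104.84108512] [-0.76059062 -0.31509393  0.011708  ] 4.1167
side 0 244.90946142425628 231.35335495615573
side -19 244.89349277639528 236.91026814540737
214 [(526, -202, 180), (532, -197, 175), (537, -197, 174), (543, -191, 169), (547, -198, 173), (551, -202, 176), (608, 17, -1)]
216 [(569, 14, 0), (532, -199, 170), (537, -199, 169), (542, -199, 169), (546, -201, 169), (551, -203, 170), (606, 8, -1)]
218 [(568, 7, -2), (532, -196, 161), (537, -197, 162), (541, -202, 164), (546, -202, 164), (551, -201, 162), (603, -4, 0)]
220 [(565, -8, 2), (531, -200, 158), (536, -200, 157), (542, -199, 156), (546, -201, 157), (551, -203, 157), (578, -110, 80)]
222 [(545, -108, 77), (532, -198, 150), (537, -199, 150), (542, -199, 150), (546, -202, 150), (551, -204, 152), (577, -115, 77)]
224 [(543, -117, 77), (532, -197, 143), (536, -200, 145), (542, -197, 141), (547, -199, 142), (569, -126, 80), (574, -129, 81)]
226 [(540, -129, 80), (532, -198, 138), (536, -200, 138), (542, -200, 137), (547, -198, 135), (568, -132, 78), (574, -130, 75)]
228 [(538, -138, 81), (532, -199, 
[... 480 characters left out ...]
32, -171, 81), (537, -171, 80), (543, -170, 79), (544, -191, 96), (550, -188, 92), (555, -188, 91), (561, -187, 89)]
238 [(531, -177, 79), (536, -179, 80), (541, -180, 80), (543, -193, 91), (548, -195, 92), (553, -196, 91), (558, -199, 93)]
240 [(529, -187, 82), (534, -187, 81), (539, -187, 80), (542, -200, 90), (547, -198, 88), (552, -200, 89), (558, -199, 87)]
242 [(527, -194, 81), (533, -193, 79), (537, -196, 81), (543, -197, 80), (547, -202, 84), (554, -192, 74), (558, -199, 80)]
244 [(526, -200, 80), (531, -202, 80), (536, -202, 79), (542, -200, 77), (546, -207, 82), (551, -207, 80), (556, -207, 80)]
top 0 304.7213966706459 202.69935462397638
top -19 304.05118857898196 203.6395535242671
```

View pics/t2.png

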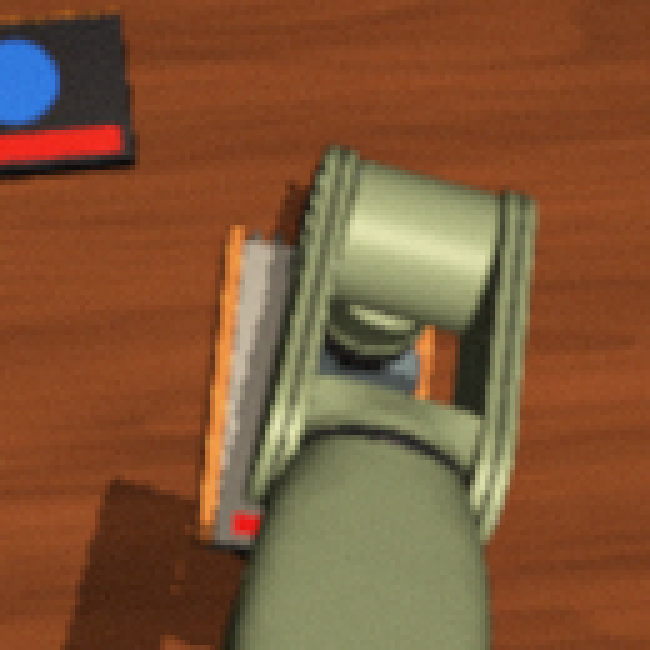

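The rocker is still up (z≈92 at x≈551) and the visible finger ends near z≈110, so the tip is shorter than reckoned. I'll look with the wrist camera.

```bash
python3 - <<'E'
from workcell import grab_frame,sensors
from h import *
f=grab_frame("wrist");D=f["depth"];im=f["image"]
cv2.imwrite("pics/w2.png",cv2.resize(im[100:330,130:390,::-1],None,fx=3,fy=3,interpolation=cv2.INTER_NEAREST)[:600])
T=f["T_tool_cam"]
for v in range(150,260,6):
    o=[]
    for u in (245,252,263,270):
        d=np.array([(u-f['cx'])/f['fx'],-(v-f['cy'])/f['fy'],-1])*D[v,u]
        o.append(tuple(int(round(t)) for t in (T@np.r_[d,1])[:3]))
    print(v,o)
E
```

```text
150 [(-8, -46, 25), (-3, -46, 24), (5, -46, 24), (10, -46, 25)]
156 [(-8, -42, 25), (-3, -42, 24), (5, -42, 25), (10, -42, 24)]
162 [(-8, -37, 24), (-3, -37, 25), (5, -37, 25), (10, -37, 26)]
168 [(-8, -33, 24), (-3, -33, 25), (5, -33, 24), (10, -33, 25)]
174 [(-8, -29, 24), (-3, -29, 25), (5, -29, 25), (10, -29, 25)]
180 [(-8, -24, 25), (-3, -25, 23), (5, -24, 25), (10, -25, 24)]
186 [(-8, -20, 24), (-3, -20, 23), (5, -20, 24), (10, -20, 23)]
192 [(-8, -16, 24), (-3, -16, 24), (5, -16, 23), (10, -16, 24)]
198 [(-8, -12, 23), (-3, -11, 24), (5, -14, 14), (9, -14, 12)]
204 [(-7, -18, -15), (-3, -17, -10), (4, -18, -15), (8, -18, -16)]
210 [(-6, -18, -27), (-2, -17, -22), (4, -18, -26), (7, -18, -27)]
216 [(-4, -38, -95), (-2, -16, -32), (4, -17, -33), (4, -39, -98)]
222 [(-3, -36, -96), (-2, -16, -41), (3, -16, -41), (4, -39, -104)]
228 [(-3, -37, -105), (-2, -17, -51), (3, -17, -50), (4, -39, -108)]
234 [(-3, -36, -106), (-2, -17, -58), (3, -16, -57), (4, -37, -109)]
240 [(-3, -35, -108), (-1, -33, -104), (2, -34, -104), (4, -35, -108)]
246 [(-3, -34, -108), (-1, -32, -105), (2, -32, -105), (4, -34, -108)]
252 [(-3, -32, -109), (-1, -31, -107), (2, -31, -105), (4, -32, -109)]
258 [(-3, -31, -109), (-1, -29, -107), (2, -29, -105), (3, -32, -111)]
```

View pics/w2.png

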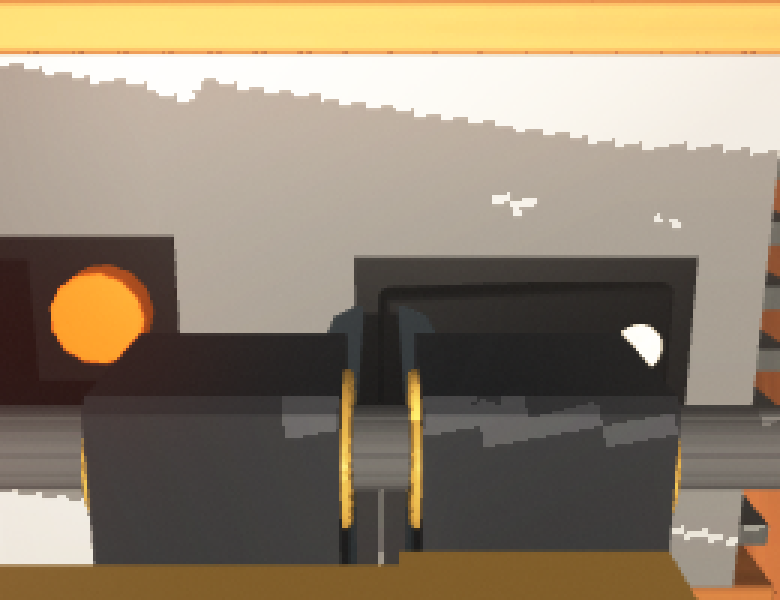

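```bash
python3 - <<'E'
from workcell import grab_frame,sensors
from h import *
import pickle
def prof(s,f,v0,v1,us):
    E=camE(s,f);D=f["depth"];o=[]
    for u in us:
        P=[]
        for v in range(v0,v1):
            d=np.array([(u-f['cx'])/f['fx'],-(v-f['cy'])/f['fy'],-1])*D[v,u];P.append((E@np.r_[d,1])[:3])
        m=np.median(P,0);k=(m[:2]-[577.2,-189.5])@[.9813,-.1925];o.append((u,round(k),round(m[2],1)))
    print(o)
s,f=pickle.load(open("w1.pkl","rb")); prof(s,f,166,184,range(270,340,5))
s=sensors.state();f=grab_frame("wrist");print(s["ee_pos"],s["force"]); prof(s,f,196,202,range(250,350,6));prof(s,f,197,203,range(250,350,6))
E
```

```text
[(270, -37, np.float64(81.1)), (275, -32, np.float64(93.6)), (280, -26, np.float64(93.1)), (285, -20, np.float64(92.0)), (290, -13, np.float64(90.9)), (295, -7, np.float64(90.7)), (300, -1, np.float64(89.4)), (305, 6, np.float64(88.8)), (310, 12, np.float64(87.9)), (315, 18, np.float64(87.3)), (320, 24, np.float64(86.7)), (325, 31, np.float64(85.6)), (330, 38, np.float64(80.8)), (335, 45, np.float64(80.7))]
[ 542.62534789 -182.50462324  104.97730591] [ 0.0727682  -0.07974563  0.13481814]
[(250, -40, np.float64(81.0)), (256, -36, np.float64(86.6)), (262, -31, np.float64(92.7)), (268, -27, np.float64(91.6)), (274, -23, np.float64(92.2)), (280, -19, np.float64(91.4)), (286, -15, np.float64(91.2)), (292, -11, np.float64(90.5)), (298, -6, np.float64(89.3)), (304, -2, np.float64(89.4)), (310, 2, np.float64(89.0)), (316, 6, np.float64(88.6)), (322, 11, np.float64(87.4)), (328, 15, np.float64(87.9)), (334, 19, np.float64(87.0)), (340, 24, np.float64(86.3)), (346, 28, np.float64(86.0))]
[(250, -40, np.float64(81.2)), (256, -36, np.float64(86.7)), (262, -31, np.float64(93.4)), (268, -27, np.float64(92.1)), (274, -23, np.float64(92.7)), (280, -19, np.float64(91.7)), (286, -15, np.float64(91.2)), (292, -11, np.float64(90.8)), (298, -7, np.float64(90.0)), (304, -2, np.float64(89.4)), (310, 2, np.float64(89.5)), (316, 6, np.float64(88.6)), (322, 11, np.float64(87.7)), (328, 15, np.float64(87.9)), (334, 19, np.float64(87.0)), (340, 24, np.float64(86.4)), (346, 28, np.float64(86.2))]
```

The rocker is confirmed untouched, still on. I go on down, watching the force.

Call:
servo_tool --motion '[0,0,-1.5,0,0,0,0,0,0,-1.5,0,0,0,0,0,0,0,0,0,0,0]'

```text
time_s: 4.57
ee_pos: [542.3, -182.4, 101.5]
ee_rot: [-180.0, 0.0, -11.1]
force: [-0.4, -0.3, -0.2]
gripper_width: 0.4
```

Call:
servo_tool --motion '[0,0,-1.5,0,0,0,0,0,0,-1.5,0,0,0,0,0,0,0,0,0,0,0]'

```text
time_s: 4.82
ee_pos: [542.3, -182.4, 98.5]
ee_rot: [-180.0, 0.0, -11.1]
force: [-0.3, -0.8, -0.1]
gripper_width: 0.6
```

Call:
servo_tool --motion '[0,0,-1.5,0,0,0,0,0,0,-1.5,0,0,0,0,0,0,0,0,0,0,0]'

```text
time_s: 5.07
ee_pos: [542.3, -182.4, 95.5]
ee_rot: [-180.0, 0.0, -11.1]
force: [-0.9, 0.2, 0.3]
gripper_width: 0.5
```

```bash
python3 - <<'E'
from workcell import grab_frame,sensors
from h import *
f=grab_frame("side");D=f["depth"];E=f["extrinsics"]
cv2.imwrite("pics/s3.png",cv2.resize(f["image"][205:270,200:290,::-1],None,fx=8,fy=8,interpolation=cv2.INTER_NEAREST))
for v in range(226,246,1):
    o=[]
    for u in range(240,256,2):
        d=np.array([(u-f['cx'])/f['fx'],-(v-f['cy'])/f['fy'],-1])*D[v,u]
        o.append(tuple(int(round(t)) for t in (E@np.r_[d,1])[:3]))
    print(v,o)
f=grab_frame("wrist");im=f["image"]
cv2.imwrite("pics/w3.png",cv2.resize(im[140:250,210:330,::-1],None,fx=5,fy=5,interpolation=cv2.INTER_NEAREST))
E
```

```text
226 [(540, -130, 81), (532, -196, 135), (537, -198, 136), (542, -200, 137), (547, -200, 136), (567, -136, 82), (573, -135, 79), (577, -138, 81)]
227 [(539, -136, 83), (532, -195, 132), (537, -195, 131), (542, -197, 131), (546, -202, 135), (567, -137, 79), (571, -142, 82), (578, -137, 77)]
228 [(539, -136, 79), (532, -196, 129), (536, -201, 132), (542, -198, 129), (546, -204, 133), (566, -141, 79), (571, -141, 78), (576, -143, 78)]
229 [(538, -141, 80), (531, -201, 130), (537, -196, 125), (542, -197, 125), (546, -202, 128), (565, -146, 79), (570, -148, 80), (575, -147, 78)]
230 [(537, -144, 78), (532, -197, 123), (537, -198, 123), (542, -200, 124), (546, -202, 124), (563, -151, 80), (569, -151, 79), (574, -152, 79)]
231 [(537, -148, 78), (532, -197, 120), (538, -195, 117), (542, -197, 118), (547, -200, 120), (563, -154, 79), (568, -154, 78), (573, -157, 79)]
232 [(536, -153, 79), (532, -195, 115), (536, -201, 119), (542, -198, 116), (547, -201, 117), (558, -174, 93), (567, -158, 78), (573, -158, 77)]
233 [(536, -153, 76), (532, -196, 112), (539, -188, 105), (543, -195, 109), (547, -19
[... 1056 characters left out ...]
[(528, -190, 80), (533, -189, 79), (538, -193, 82), (541, -203, 89), (548, -198, 84), (553, -199, 84), (557, -205, 88), (563, -200, 83)]
242 [(528, -191, 78), (533, -192, 79), (537, -195, 80), (542, -197, 80), (547, -198, 81), (553, -199, 80), (558, -200, 80), (562, -203, 82)]
243 [(527, -196, 79), (532, -198, 80), (537, -197, 79), (542, -200, 80), (547, -201, 80), (552, -201, 79), (556, -206, 82), (562, -204, 79)]
244 [(525, -202, 81), (530, -205, 83), (536, -202, 79), (541, -202, 79), (546, -203, 78), (552, -202, 76), (556, -209, 82), (561, -210, 81)]
245 [(525, -205, 80), (529, -209, 83), (535, -207, 80), (540, -207, 80), (545, -209, 80), (551, -208, 79), (556, -210, 79), (561, -209, 77)]
```

View pics/s3.png

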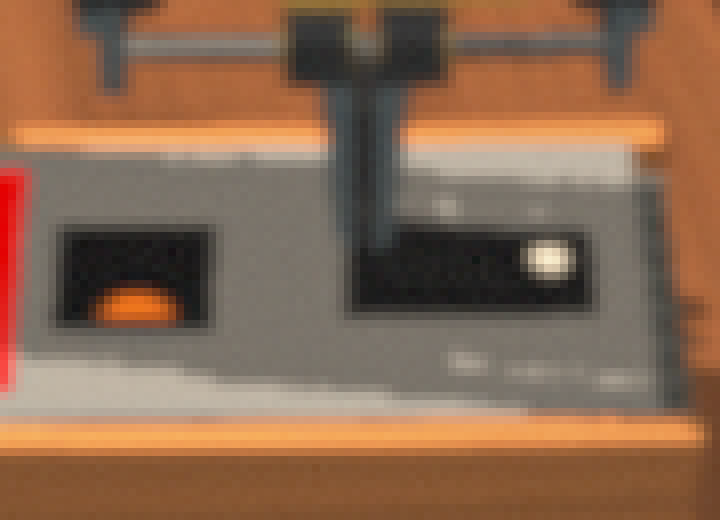

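View pics/w3.png

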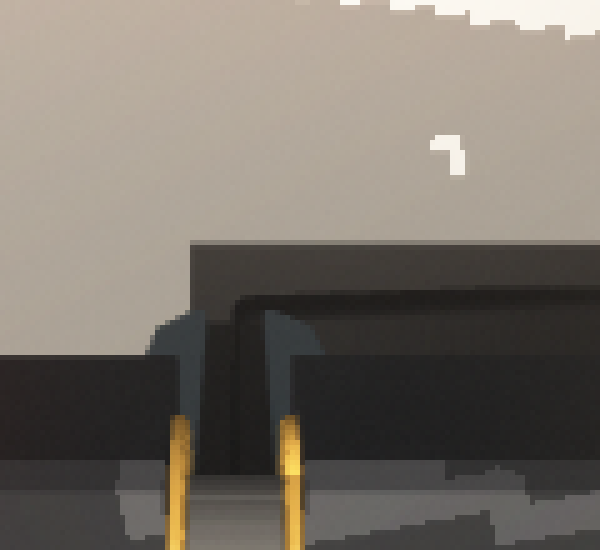

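The visible tip edge followed the move down: it is now at z≈104 with the TCP at 95.5, and the rocker front is at ~93.5. I keep descending with force checks.

Call:
servo_tool --motion '[0,0,-1.5,0,0,0,0,0,0,-1.5,0,0,0,0,0,0,0,0,0,0,0]'

```text
time_s: 5.42
ee_pos: [542.4, -182.4, 92.5]
ee_rot: [-180.0, 0.0, -11.1]
force: [-0.2, 0.3, 0.5]
gripper_width: 0.5
```

Call:
servo_tool --motion '[0,0,-1.5,0,0,0,0,0,0,-1,0,0,0,0,0,0,0,0,0,0,0]'

```text
time_s: 5.67
ee_pos: [542.4, -182.4, 90.1]
ee_rot: [-180.0, 0.0, -11.1]
force: [-0.3, -0.2, 0.8]
gripper_width: 0.9
```

Call:
servo_tool --motion '[0,0,-1,0,0,0,0,0,0,-1,0,0,0,0,0,0,0,0,0,0,0]'

```text
time_s: 5.92
ee_pos: [542.4, -182.4, 88.1]
ee_rot: [-180.0, 0.0, -11.1]
force: [0.2, -0.7, -0.1]
gripper_width: 0.4
```

Call:
servo_tool --motion '[0,0,-1,0,0,0,0,0,0,-1,0,0,0,0,0,0,0,0,0,0,0]'

```text
time_s: 6.17
ee_pos: [542.4, -182.4, 86.2]
ee_rot: [-180.0, 0.0, -11.1]
force: [-0.3, 0.1, -0.7]
gripper_width: 0.3
```

Call:
servo_tool --motion '[0,0,-1,0,0,0,0,0,0,-1,0,0,0,0,0,0,0,0,0,0,0]'

```text
time_s: 6.42
ee_pos: [542.5, -182.5, 84.3]
ee_rot: [180.0, -0.0, -11.1]
force: [0.4, -0.7, -0.0]
gripper_width: 0.3
```

Call:
servo_tool --motion '[0,0,-1,0,0,0,0,0,0,-1,0,0,0,0,0,0,0,0,0,0,0]'

```text
time_s: 6.67
ee_pos: [542.2, -182.4, 82.2]
ee_rot: [-180.0, 0.0, -11.1]
force: [-0.8, -0.0, 1.1]
gripper_width: 0.2
```

```bash
python3 - <<'E'
from workcell import grab_frame,sensors
from h import *
f=grab_frame("side");D=f["depth"];E=f["extrinsics"]
cv2.imwrite("pics/s4.png",cv2.resize(f["image"][205:270,200:290,::-1],None,fx=8,fy=8,interpolation=cv2.INTER_NEAREST))
s=sensors.state();f=grab_frame("wrist");im=f["image"];E=camE(s,f);D=f["depth"]
cv2.imwrite("pics/w4.png",cv2.resize(im[140:250,210:330,::-1],None,fx=5,fy=5,interpolation=cv2.INTER_NEAREST))
for v in range(190,218,2):
    o=[]
    for u in (240,245,250,254,258,262,266,270,275,285):
        d=np.array([(u-f['cx'])/f['fx'],-(v-f['cy'])/f['fy'],-1])*D[v,u]
        o.append(tuple(int(round(t)) for t in (E@np.r_[d,1])[:3]))
    print(v,o)
E
```

```text
190 [(537, -158, 81), (540, -159, 81), (543, -159, 81), (545, -160, 81), (548, -160, 81), (550, -161, 81), (553, -162, 80), (555, -162, 80), (559, -163, 81), (565, -164, 80)]
192 [(536, -159, 82), (539, -160, 81), (543, -161, 81), (545, -161, 80), (548, -162, 81), (550, -162, 80), (553, -163, 81), (555, -163, 80), (558, -164, 81), (565, -165, 81)]
194 [(536, -161, 81), (539, -162, 79), (542, -162, 81), (545, -162, 81), (547, -163, 81), (550, -164, 81), (552, -164, 82), (555, -164, 82), (558, -165, 81), (564, -166, 82)]
196 [(536, -162, 81), (539, -163, 80), (542, -164, 80), (545, -163, 83), (547, -164, 81), (550, -165, 81), (552, -165, 81), (555, -166, 81), (558, -166, 81), (564, -167, 81)]
198 [(536, -163, 82), (539, -164, 81), (542, -165, 80), (544, -165, 81), (547, -165, 82), (549, -166, 82), (552, -166, 83), (554, -167, 82), (558, -168, 81), (564, -169, 81)]
200 [(535, -165, 81), (538, -166, 80), (542, -166, 81), (544, -166, 81), (547, -167, 81), (549, -167, 81), (552, -168, 81), (554, -168, 81), (557, -169, 81), (564, -170, 80)]
202 [(535, -166, 80), (538, -167, 80), (542, -164,
[... 699 characters left out ...]
9), (543, -164, 109), (544, -166, 105), (547, -166, 104), (549, -167, 103), (551, -166, 109), (553, -166, 109), (556, -173, 90), (562, -174, 89)]
212 [(545, -143, 177), (546, -144, 176), (542, -165, 111), (544, -166, 107), (547, -166, 108), (549, -167, 107), (551, -166, 113), (554, -145, 177), (556, -146, 176), (559, -146, 177)]
214 [(545, -144, 178), (546, -144, 177), (542, -165, 111), (544, -166, 111), (547, -166, 112), (549, -167, 110), (551, -166, 116), (554, -145, 180), (555, -145, 179), (558, -146, 178)]
216 [(545, -143, 181), (546, -145, 176), (542, -166, 115), (544, -166, 114), (547, -166, 115), (549, -167, 115), (551, -165, 120), (554, -145, 181), (555, -145, 181), (558, -146, 180)]
```

View pics/s4.png

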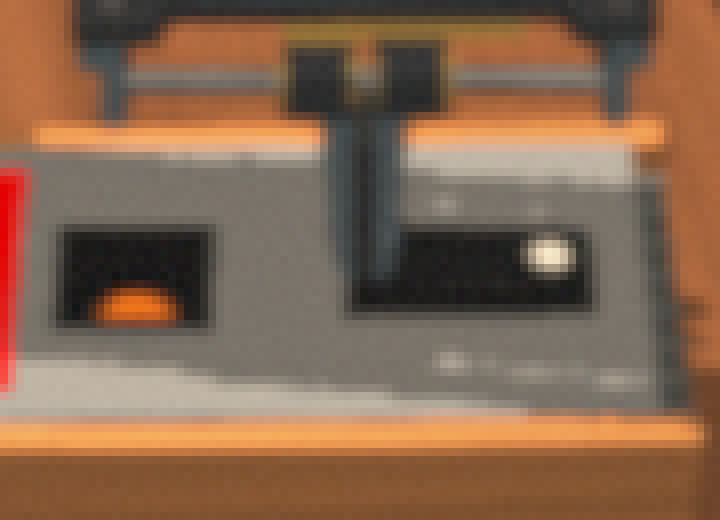

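View pics/w4.png

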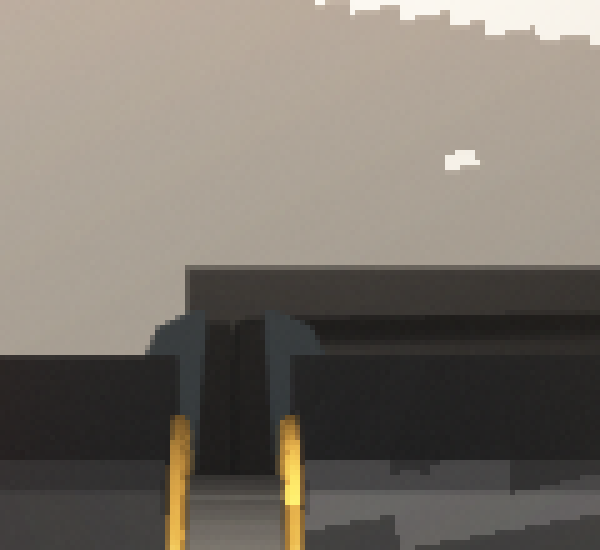

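The tip is now at z≈92, i.e. about 10 mm above the reported TCP, not 19 below: the paddle is just being reached. Continuing the press.

Call:
servo_tool --motion '[0,0,-1,0,0,0,0,0,0,-1,0,0,0,0,0,0,0,0,0,0,0]'

```text
time_s: 7.02
ee_pos: [542.5, -182.5, 80.2]
ee_rot: [180.0, 0.0, -11.1]
force: [-0.4, 0.7, -0.1]
gripper_width: 0.4
```

Call:
servo_tool --motion '[0,0,-1,0,0,0,0,0,0,-1,0,0,0,0,0,0,0,0,0,0,0]'

```text
time_s: 7.27
ee_pos: [542.4, -182.5, 78.2]
ee_rot: [180.0, 0.0, -11.1]
force: [-1.2, 0.9, 0.6]
gripper_width: 0.4
```

Call:
servo_tool --motion '[0,0,-1,0,0,0,0,0,0,-1,0,0,0,0,0,0,0,0,0,0,0]'

```text
time_s: 7.52
ee_pos: [542.5, -182.5, 76.1]
ee_rot: [-180.0, 0.0, -11.1]
force: [-1.4, -0.1, 0.8]
gripper_width: 0.5
```

Call:
servo_tool --motion '[0,0,-1,0,0,0,0,0,0,0,0,0,0,0]'

```text
time_s: 7.68
ee_pos: [542.5, -182.5, 75.4]
ee_rot: [-180.0, 0.0, -11.1]
force: [-1.3, 0.2, 2.7]
gripper_width: 0.6
```

```bash
cat > prof.py <<'E'
from workcell import grab_frame,sensors
from h import *
def go(tag,v=(150,215)):
    s=sensors.state();f=grab_frame("wrist");im=f["image"];E=camE(s,f);D=f["depth"]
    vv,uu=np.mgrid[0:384,0:512]
    d=np.stack([(uu-f['cx'])/f['fx'],-(vv-f['cy'])/f['fy'],-np.ones_like(uu,float)],-1)*D[...,None]
    P=d@E[:3,:3].T+E[:3,3]
    q=P[...,:2]-[577.2,-189.5];a=q@[.9813,-.1925];b=q@[.1925,.9813]
    o=[]
    for k in range(-32,36,6):
        m=(abs(a-k)<2)&(abs(b)<14)&(P[...,2]>70)&(P[...,2]<97)
        if m.sum()>5:o.append((k,int(m.sum()),round(float(np.median(P[...,2][m])),1)))
    print(s["time_s"],np.round(s["ee_pos"],1),np.round(s["force"],1),o)
    cv2.imwrite(f"pics/w{tag}.png",cv2.resize(im[130:260,190:390,::-1],None,fx=4,fy=4,interpolation=cv2.INTER_NEAREST))
    f=grab_frame("side");cv2.imwrite(f"pics/s{tag}.png",cv2.resize(f["image"][205:270,190:290,::-1],None,fx=7,fy=7,interpolation=cv2.INTER_NEAREST))
E
python3 -c "
import prof;prof.go('5')"
```

```text
7.6833 [ 542.5 -182.5   75.4] [-1.3  0.2  2.7] [(-20, 13, 86.0), (-14, 10, 86.9), (16, 45, 92.2), (22, 129, 93.2), (28, 161, 94.3), (34, 39, 94.0)]
```

View pics/s5.png

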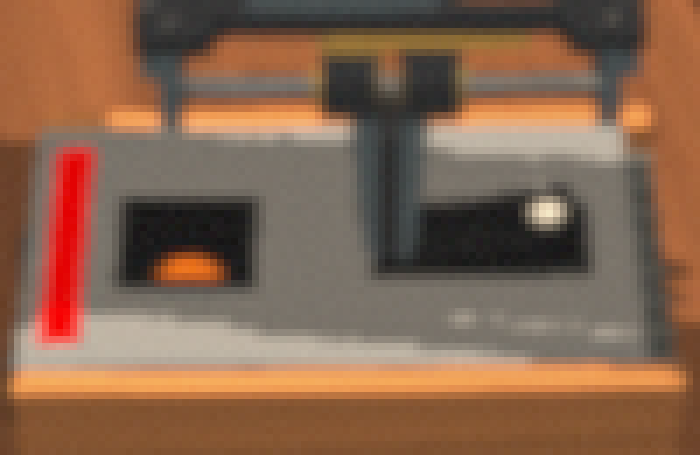

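View pics/w5.png

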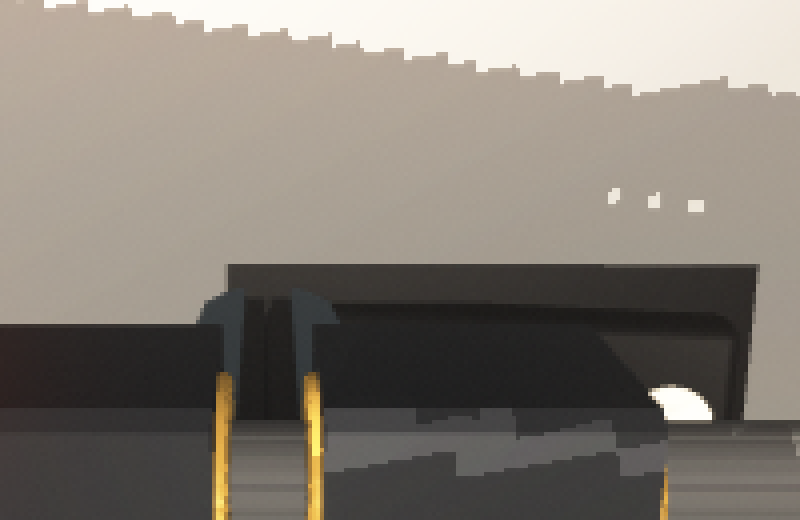

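The rocker is off: front at 86, dot end at 94.3, slope ≈ -0.17 rad, 2.7 N. I lift and go over the well.

Call:
servo_tool --motion '[0,0,10,0,0,0,0,0,0,20,0,0,0,0,-18.3,3.5,0,0,0,0,0,-18.3,3.5,0,0,0,0,0,-18.3,3.5,0,0,0,0,0,-18.3,3.4,0,0,0,0,0,0,0,-10,0,0,0,0,0,0,-4,0,0,0,0,0,0,0,0,0,0,0,0,0,0,0,0,0,0]'

```text
time_s: 8.62
ee_pos: [470.5, -168.9, 91.1]
ee_rot: [-180.0, -0.0, -11.1]
force: [-0.3, 0.5, -0.6]
gripper_width: 0.6
```

```bash
python3 - <<'E'
from prof import *
go('6')
f=grab_frame("side");D=f["depth"];E=f["extrinsics"]
cv2.imwrite("pics/s6b.png",cv2.resize(f["image"][190:270,170:270,::-1],None,fx=7,fy=7,interpolation=cv2.INTER_NEAREST))
s=sensors.state();f=grab_frame("wrist");im=f["image"]
cv2.imwrite("pics/w6b.png",cv2.resize(im[130:260,170:350,::-1],None,fx=4,fy=4,interpolation=cv2.INTER_NEAREST))
# body points below z=TCP+90 in tool frame from side depth
f=grab_frame("side");vv,uu=np.mgrid[0:384,0:512]
d=np.stack([(uu-f['cx'])/f['fx'],-(vv-f['cy'])/f['fy'],-np.ones_like(uu,float)],-1)*f["depth"][...,None]
P=d@E[:3,:3].T+E[:3,3]
q=P-s["ee_pos"];a=q[...,:2]@[.9813,-.1925];b=q[...,:2]@[.1925,.9813]
for k in range(-90,91,15):
    m=(abs(a-k)<7.5)&(abs(b)<50)&(P[...,2]>100)
    if m.sum()>3:print(k,m.sum(),np.round(np.percentile(q[...,2][m],[2,20]),0))
E
```

```text
8.6167 [ 470.5 -168.9   91.1] [-0.3  0.5 -0.6] [(-32, 211, 84.5), (-26, 221, 85.4), (-20, 219, 86.5), (-14, 215, 87.4), (-8, 216, 88.4), (-2, 221, 89.4), (4, 213, 90.4), (10, 212, 91.3), (16, 210, 92.3), (22, 227, 93.5), (28, 208, 94.5), (34, 32, 94.1)]
-90 491 [123. 369.]
-75 540 [ 96. 129.]
-60 497 [104. 131.]
-45 584 [104. 182.]
-30 584 [104. 160.]
-15 649 [ 47. 133.]
0 747 [ 18. 104.]
15 715 [ 49. 128.]
30 621 [101. 189.]
45 252 [ 98. 119.]
60 115 [ 99. 104.]
75 168 [ 93. 116.]
90 72 [112. 127.]
```

View pics/s6b.png

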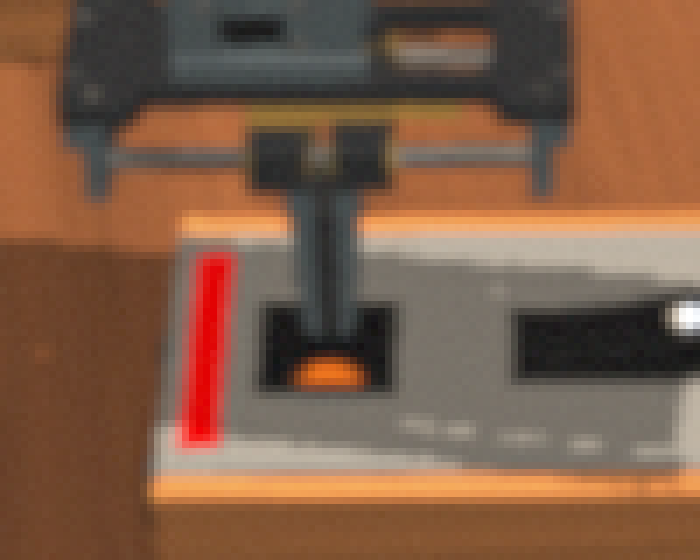

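View pics/w6b.png

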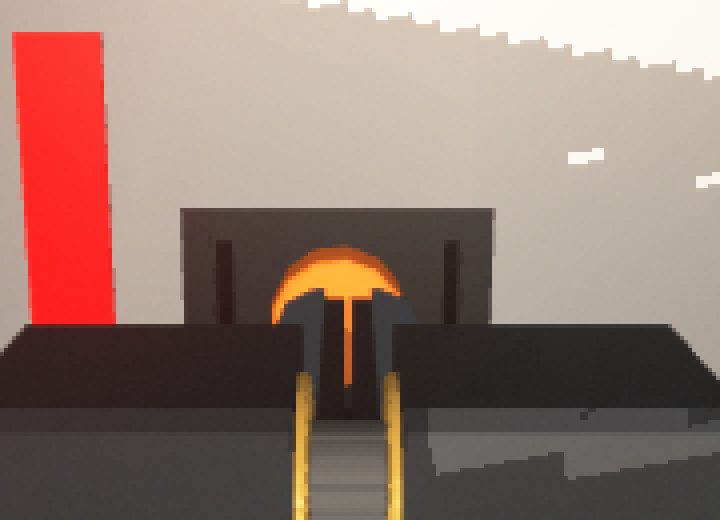

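The rocker is seen fully off (84.5 to 94.5). Fingers stand over the well, with the key about 1.5 mm to -x. I correct and descend in stages.

Call:
servo_tool --motion '[-1.5,0.4,-3,0,0,0,0,0,0,-4,0,0,0,0,0,0,-4,0,0,0,0,0,0,-4,0,0,0,0,0,0,-3,0,0,0,0,0,0,-2,0,0,0,0,0,0,0,0,0,0,0]'

```text
time_s: 9.45
ee_pos: [467.5, -168.1, 70.8]
ee_rot: [-180.0, 0.1, -11.1]
force: [-1.0, 0.7, -0.2]
gripper_width: 0.3
```

Call:
servo_tool --motion '[0,0,-2,0,0,0,0,0,0,-2,0,0,0,0,0,0,-2,0,0,0,0,0,0,0,0,0,0,0]'

```text
time_s: 9.78
ee_pos: [467.6, -168.1, 65.0]
ee_rot: [-180.0, 0.0, -11.1]
force: [-0.5, -0.2, 0.8]
gripper_width: 0.3
```

Call:
servo_tool --motion '[0,0,-2,0,0,0,0,0,0,-2,0,0,0,0,0,0,-2,0,0,0,0,0,0,0,0,0,0,0]'

```text
time_s: 10.12
ee_pos: [467.5, -168.1, 58.9]
ee_rot: [-180.0, 0.0, -11.1]
force: [-0.5, -0.5, 0.3]
gripper_width: 0.3
```

```bash
python3 -c "
import prof;prof.go('7')"
```

```text
10.1167 [ 467.5 -168.1   58.9] [-0.5 -0.5  0.3] [(-32, 149, 84.4), (-26, 149, 85.5), (-20, 147, 86.3), (-14, 149, 87.4), (-8, 152, 88.4), (-2, 163, 89.2), (4, 169, 90.4)]
```

View pics/w7.png

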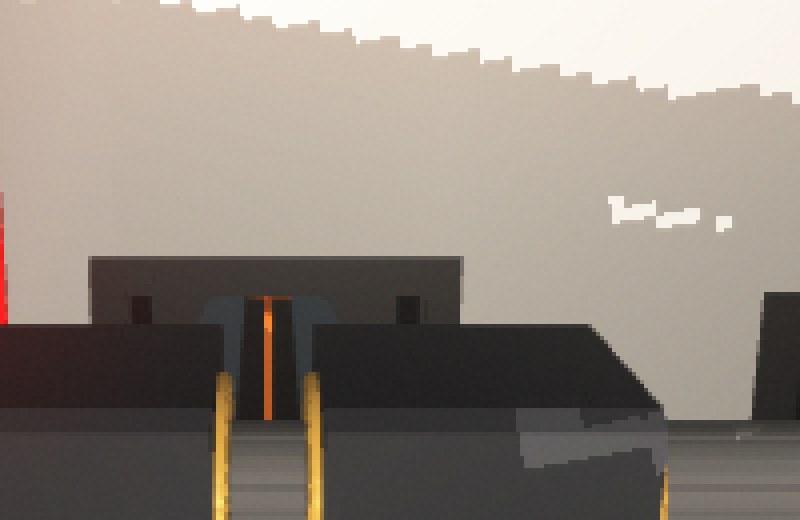

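View pics/s7.png

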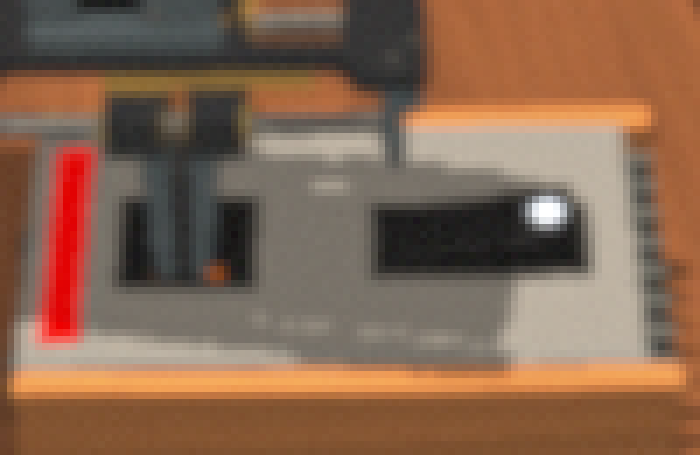

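Fingers are inside the well with clearance on every side. I shift +1 mm x and press gently.

Call:
servo_tool --motion '[1,0,-2,0,0,0,0,0,0,-2,0,0,0,0,0,0,-1,0,0,0,0,0,0,0,0,0,0,0]'

```text
time_s: 10.55
ee_pos: [468.6, -168.1, 54.0]
ee_rot: [-180.0, 0.0, -11.1]
force: [-0.3, 1.0, -0.3]
gripper_width: 0.8
```

Call:
servo_tool --motion '[0,0,-1,0,0,0,0,0,0,-1,0,0,0,0,0,0,0,0,0,0,0]'

```text
time_s: 10.8
ee_pos: [468.9, -168.2, 52.4]
ee_rot: [180.0, -0.0, -11.1]
force: [-0.5, 0.6, 1.3]
gripper_width: 0.5
```

Call:
servo_tool --motion '[0,0,-1,0,0,0,0,0,0,-1,0,0,0,0,0,0,0,0,0,0,0]'

```text
time_s: 11.05
ee_pos: [468.9, -168.2, 50.4]
ee_rot: [180.0, -0.0, -11.1]
force: [0.3, 0.3, 2.7]
gripper_width: 0.4
```

Call:
servo_tool --motion '[0,0,-1,0,0,0,0,0,0,-1,0,0,0,0,0,0,0,0,0,0,0]'

```text
time_s: 11.3
ee_pos: [469.0, -168.2, 48.4]
ee_rot: [180.0, -0.0, -11.1]
force: [-1.0, 1.0, 4.4]
gripper_width: 0.6
```

Call:
servo_tool --motion '[0,0,-1,0,0,0,0,0,0,-1,0,0,0,0,0,0,0,0,0,0,0]'

```text
time_s: 11.55
ee_pos: [469.0, -168.2, 47.1]
ee_rot: [180.0, -0.0, -11.1]
force: [-2.0, 1.3, 9.7]
gripper_width: 0.4
```

Call:
servo_tool --motion '[0,0,-0.5,0,0,0,0,0,0,0,0,0,0,0]'

```text
time_s: 11.72
ee_pos: [469.0, -168.2, 47.0]
ee_rot: [180.0, -0.0, -11.1]
force: [-3.9, 1.4, 12.3]
gripper_width: 0.4
```

The stop is reached: travel is done and the force jumped to 12 N. I hold more than 2 s.

Call:
servo_tool --motion '[0,0,0,0,0,0,0,0,0,0,0,0,0,0,0,0,0,0,0,0,0,0,0,0,0,0,0,0,0,0,0,0,0,0,0,0,0,0,0,0,0,0,0,0,0,0,0,0,0,0,0,0,0,0,0,0,0,0,0,0,0,0,0,0,0,0,0,0,0,0]'

```text
time_s: 12.55
ee_pos: [469.0, -168.2, 47.1]
ee_rot: [180.0, -0.0, -11.1]
force: [-3.5, 0.7, 11.9]
gripper_width: 0.3
```

Call:
servo_tool --motion '[0,0,0,0,0,0,0,0,0,0,0,0,0,0,0,0,0,0,0,0,0,0,0,0,0,0,0,0,0,0,0,0,0,0,0,0,0,0,0,0,0,0,0,0,0,0,0,0,0,0,0,0,0,0,0,0,0,0,0,0,0,0,0,0,0,0,0,0,0,0]'

```text
time_s: 13.38
ee_pos: [469.0, -168.2, 47.0]
ee_rot: [180.0, -0.0, -11.1]
force: [-3.1, 0.9, 14.2]
gripper_width: 0.4
```

Call:
servo_tool --motion '[0,0,0,0,0,0,0,0,0,0,0,0,0,0,0,0,0,0,0,0,0,0,0,0,0,0,0,0,0,0,0,0,0,0,0,0,0,0,0,0,0,0,0,0,0,0,0,0,0,0,0,0,0,0,0,0,0,0,0,0,0,0,0,0,0,0,0,0,0,0]'

```text
time_s: 14.22
ee_pos: [469.0, -168.2, 47.0]
ee_rot: [180.0, -0.0, -11.1]
force: [-2.5, 0.5, 12.4]
gripper_width: 0.6
```

```bash
python3 -c "
import prof;prof.go('8')"
```

```text
14.2167 [ 469.  -168.2   47. ] [-2.5  0.5 12.4] [(-32, 176, 84.5), (-26, 174, 85.6), (-20, 187, 86.4), (-14, 184, 87.4), (-8, 186, 88.3), (-2, 190, 89.3)]
```

View pics/s8.png

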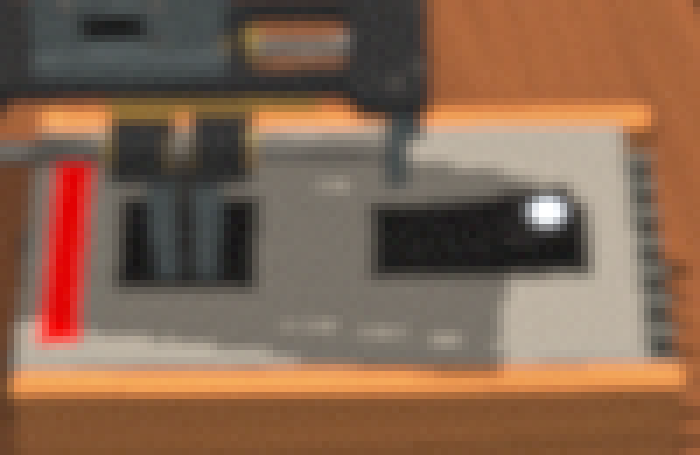

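Held over 2.5 s with the rocker still off. Now straight up and across to the rocker's dot end.

Call:
servo_tool --motion '[0,0,4,0,0,0,0,0,0,8,0,0,0,0,0,0,8,0,0,0,0,0,0,10,0,0,0,0,0,0,14,0,0,0,0,0,0,14,0,0,0,0,0,0,0,0,0,0,0]'

```text
time_s: 14.9
ee_pos: [470.7, -168.9, 106.7]
ee_rot: [179.9, -0.3, -11.1]
force: [0.1, -0.4, 0.8]
gripper_width: 0.4
```

Call:
servo_tool --motion '[28.7,-5.6,0,0,0,0,0,28.7,-5.6,0,0,0,0,0,28.7,-5.6,0,0,0,0,0,28.7,-5.6,0,0,0,0,0,28.7,-5.6,0,0,0,0,0,0,0,-8,0,0,0,0,0,0,-4,0,0,0,0,0,0,-2,0,0,0,0,0,0,0,0,0,0,0]'

```text
time_s: 15.65
ee_pos: [610.4, -195.7, 88.6]
ee_rot: [-180.0, 0.2, -11.1]
force: [0.4, 0.2, -0.3]
gripper_width: 0.7
```

```bash
python3 -c "
import prof;prof.go('9')"
```

```text
15.65 [ 610.4 -195.7   88.6] [ 0.4  0.2 -0.3] [(-32, 163, 84.4), (-26, 109, 85.2), (-20, 57, 86.3), (-14, 42, 87.2), (-8, 39, 88.1), (-2, 38, 89.2), (4, 36, 90.1), (10, 32, 90.9), (16, 32, 92.2), (22, 26, 92.7), (34, 71, 89.1)]
```

View pics/s9.png

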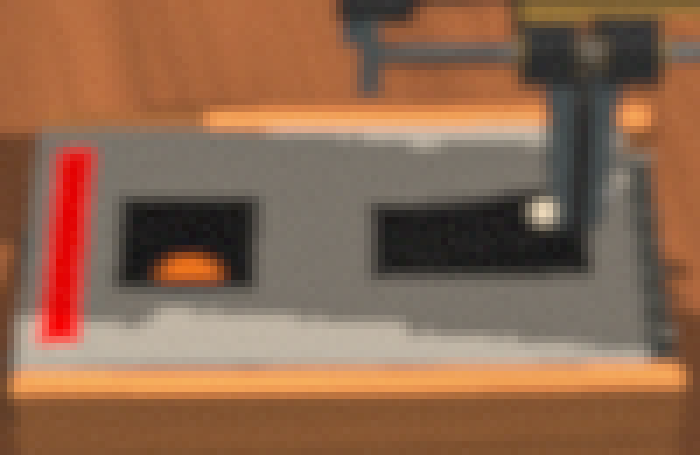

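View pics/w9.png

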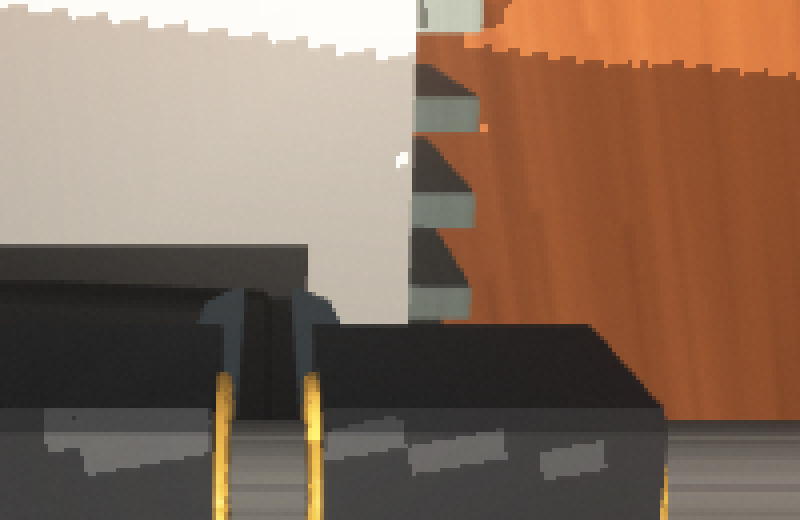

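The key is up again (orange visible at (190,268)), and the tip stands over the dot end. Pressing down.

Call:
servo_tool --motion '[0,0,-2,0,0,0,0,0,0,-2,0,0,0,0,0,0,-2,0,0,0,0,0,0,-1,0,0,0,0,0,0,-1,0,0,0,0,0,0,0,0,0,0,0]'

```text
time_s: 16.25
ee_pos: [612.8, -196.3, 82.1]
ee_rot: [180.0, -0.1, -11.1]
force: [0.4, 0.4, 1.5]
gripper_width: 0.6
```

Call:
servo_tool --motion '[0,0,-1,0,0,0,0,0,0,-1,0,0,0,0,0,0,-1,0,0,0,0,0,0,0,0,0,0,0]'

```text
time_s: 16.58
ee_pos: [612.3, -196.2, 78.7]
ee_rot: [180.0, 0.0, -11.1]
force: [0.9, -0.7, 1.7]
gripper_width: 0.8
```

Call:
servo_tool --motion '[0,0,-1,0,0,0,0,0,0,-1,0,0,0,0,0,0,0,0,0,0,0]'

```text
time_s: 16.83
ee_pos: [612.3, -196.2, 76.6]
ee_rot: [-180.0, 0.0, -11.1]
force: [1.5, -0.1, 1.1]
gripper_width: 0.5
```

```bash
python3 -c "
import prof;prof.go('10')"
```

```text
16.8333 [ 612.3 -196.2   76.6] [ 1.5 -0.1  1.1] [(-32, 153, 93.0), (-26, 161, 92.4), (-20, 97, 91.6), (-14, 28, 91.1), (4, 6, 87.8), (10, 9, 87.3), (16, 12, 87.2), (22, 15, 86.7), (34, 29, 81.1)]
```

View pics/s10.png

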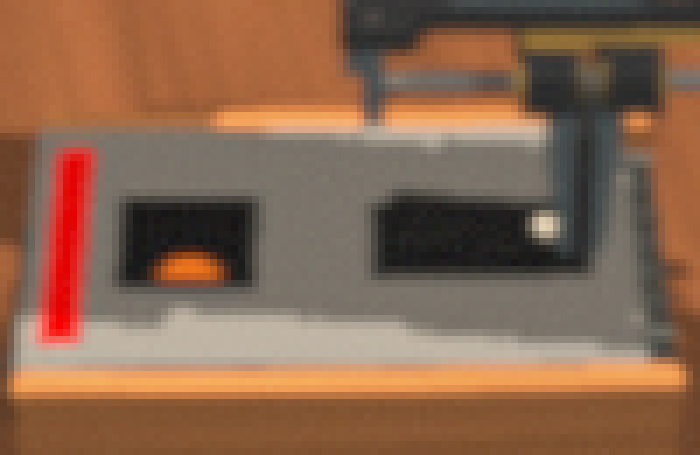

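Call:
servo_tool --motion '[0,0,-1,0,0,0,0,0,0,0,0,0,0,0]'

```text
time_s: 17.1
ee_pos: [612.2, -196.1, 75.6]
ee_rot: [-180.0, 0.0, -11.1]
force: [0.7, 0.1, 1.1]
gripper_width: 0.5
```

Call:
servo_tool --motion '[0,0,-0.7,0,0,0,0,0,0,0,0,0,0,0,0,0,0,0,0,0,0]'

```text
time_s: 17.35
ee_pos: [612.2, -196.2, 75.2]
ee_rot: [-180.0, 0.0, -11.1]
force: [0.6, -0.5, 2.9]
gripper_width: 0.1
```

```bash
python3 -c "
import prof;prof.go('11')"
```

```text
17.35 [ 612.2 -196.2   75.2] [ 0.6 -0.5  2.9] [(-32, 146, 94.4), (-26, 164, 93.5), (-20, 98, 92.7), (-14, 26, 91.5), (10, 7, 87.4), (16, 10, 85.9), (22, 14, 85.5), (34, 27, 81.0)]
```

Front end at 94.4 as at the start: the rocker is fully on. I press 0.5 mm more, wait briefly, then withdraw upward and look.

Call:
servo_tool --motion '[0,0,-0.5,0,0,0,0,0,0,0,0,0,0,0,0,0,0,0,0,0,0]'

```text
time_s: 17.7
ee_pos: [612.3, -196.2, 75.1]
ee_rot: [180.0, -0.0, -11.1]
force: [-1.1, 0.3, 5.5]
gripper_width: 0.5
```

Call:
servo_tool --motion '[0,0,6,0,0,0,0,0,0,14,0,0,0,0,0,0,25,0,0,0,0,-15,3,30,0,0,0,0,-20,4,30,0,0,0,0,-20,4,30,0,0,0,0,-20,4,30,0,0,0,0,0,0,0,0,0,0,0,0,0,0,0,0,0,0,0,0,0,0,0,0,0]'

```text
time_s: 18.53
ee_pos: [537.1, -181.1, 239.0]
ee_rot: [-180.0, 0.0, -11.1]
force: [0.5, -0.3, -1.4]
gripper_width: 0.5
```

```bash
python3 - <<'E'
from prof import *
import pickle
go('12')
d0=pickle.load(open("d0.pkl","rb"))
for n in ("side","top"):
    f=grab_frame(n);im=f["image"]
    cv2.imwrite(f"pics/{n}end.png",im[...,::-1])
    h=cv2.cvtColor(im,cv2.COLOR_RGB2HSV).astype(int);h0=cv2.cvtColor(d0[n]["image"],cv2.COLOR_RGB2HSV).astype(int)
    x=slice(185,295) if n=="side" else slice(275,335);y=slice(210,290) if n=="side" else slice(170,250)
    for nm,t in (("new",h),("old",h0)):
        t=t[y,x];m=((t[...,0]<5)|(t[...,0]>175))&(t[...,1]>190)&(t[...,2]>100);v,u=np.where(m);print(n,nm,m.sum(),u.mean() if m.any() else 0,v.mean() if m.any() else 0)
s=sensors.state();f=grab_frame("wrist");cv2.imwrite("pics/wend.png",f["image"][...,::-1])
E
```

```text
18.5333 [ 537.1 -181.1  239. ] [ 0.5 -0.3 -1.4] [(-32, 96, 94.7), (-26, 92, 93.6), (-20, 72, 92.5), (-14, 73, 91.8), (-8, 82, 90.6), (-2, 85, 89.8), (4, 84, 88.8), (10, 79, 87.8), (16, 82, 87.0), (22, 79, 86.1), (28, 78, 85.2), (34, 65, 83.1)]
side new 101 14.118811881188119 29.257425742574256
side old 86 14.081395348837209 29.5
top new 16 14.3125 64.625
top old 76 26.17105263157895 65.89473684210526
```

View pics/sideend.png

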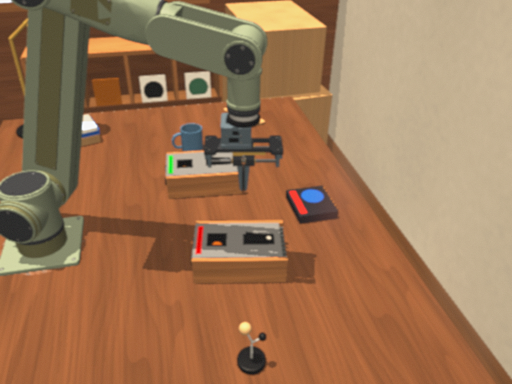

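View pics/wend.png

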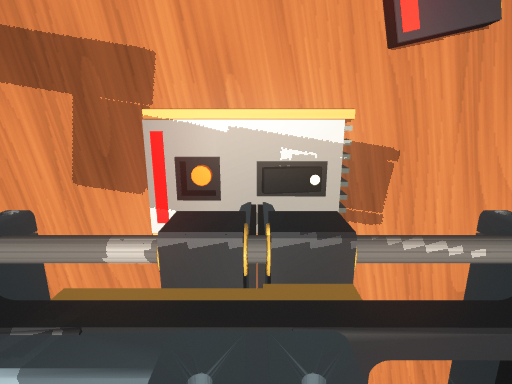

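The side view shows both amps and the bystanders where they began, with the red lamp mark unmoved (199,239). The wrist view shows the key up at (201,175) and the dot end down. Handing in.

```bash
python3 - <<'E'
from workcell import env,sensors
print(sensors.state()["force"]);print(env.job_done())
E
```

```text
[-0.79506827  1.11016466  0.23989874]
the job is handed in; nothing more can be done
None
```

I switched the red-lamp amplifier's rocker off and held its reset key fully down for about 2.5 s at roughly 12 N. I then let the key up, switched the rocker back on, pulled the arm clear and handed the job in at about 18.6 s. No verdict was reported.

**Rocker and key:**
- Depth readings put the rocker front at 94.7 mm and the dot end at 85.2 mm, which is about +0.16 rad, so it is on. It was seen fully off before and during the key press.
- The key is visible and up, though I did not measure its height at the end.

**Positions:**
- In the side view the red lamp strip is in the same place to within a fraction of a pixel.
- The green-lamp amplifier and the four bystanders look unmoved, judged by eye; the arm hid part of the green amp and I did not measure them.
- In the top view the arm hid most of the red lamp strip, so its mark there could not be compared.

**Disagreement:** with the gripper shut, the fingertips were about 9 mm behind the reported TCP, not 19 mm ahead of it. I found this from depth and force readings, so the first descent took longer, and I set the presses by measured force and depth.

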